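# Ink the red date stamp

### The arm

A 6-joint arm with a two-finger parallel gripper is mounted at the origin on the work surface; the furniture and walls round the work are solid. World frame = base frame: x ahead of the robot, y to its left, z up, the work surface at z = 0. Lengths are in mm, angles in rad, forces in N, time in s.
With the tool pointing down it reaches from about 375 to 900 mm from the base axis. Payload 3.1 kg.
Tool frame: the origin (TCP) lies on the mounting face of the last link; the fingertips stand 173 mm ahead of it and the grasp point (between the pads) lies 155 mm ahead of it; z points along the fingers, y is the line along which they close (so a half turn about z gives the same grasp; the last joint's range is limited). The gripper opens to 85 mm and grips with 20 to 120 N. Pads are 22 mm wide; open, the fingers measure 114 mm over their backs; the gripper's body (76 mm by 85 mm) begins 54 mm behind the grasp point. The pads swing forward as they close: fully open they stand 13 mm farther back than shut.
Start: joints at [0.93, 0.527, 1.433, -0, 1.181, -0.178], TCP at [278.434, 559.529, 404.71] pointing down, gripper open.
Joint ranges: [-3.08, 3.08], [-0.75, 2.2], [0.22, 2.44], [-1.43, 4.57], [0, 2.65], [-2.85, 2.85]. Speed limits (rad/s): [2.79, 2.79, 3.14, 3.14, 3.14, 3.14].

### API

Orientations are given as a 3x3 rotation matrix whose columns are the frame's x, y, z axes.
In Python, from cell import ctrl, eyes gives the robot as it stands.
- The arm moves only by the tool servo_tool, never from a script. Its argument "plan" is a list of rows, each a list of 3 entries, a list of its own where there are three numbers: the closure in counts, from 0 (fully open) to 255 (shut), then the shift along the tool's x, y, z in cm, then the turn about the tool's z in degrees. A call has 1 to 20 rows; each row is the pose to reach, as a shift and turn from the pose commanded when the call began, along the tool's axes at that moment; what a row does not reach only later rows make up. A row lasts 1/12 s, in which the tool goes at most 41.7 mm and 7.16 degrees, less where a joint would pass 70% of its speed; a pose out of reach is approached as far as the arm can. A call with a gripper value outside its range is refused whole. The fingers move at their own pace and stop on an object; "newtons" is the grip in N (left out, the last holds). Time passes only in rows, so rows that repeat a pose let the fingers close. It gives the time, the measured TCP pose, the force, the opening and the grip force at its end, in the units of the state.
- ctrl.read_state(): the state, without advancing time (a new reading comes with each control period).
- eyes.grab_frame(name): name is "scene" or "side" or "wrist"; returns (picture, depth): 400x640x3 uint8, blue, green, red; 400x640 float32, mm along the optical axis (not along the pixel's ray), 0 where there is no reading.
- eyes.get_calibration(name): a dict with "mtx" (3x3 intrinsics, pixels), "cam_to_world" (4x4, takes a point from camera to world coordinates). Camera axes: x right, y down, z forward; pixel columns grow to the right and rows downward; lengths in mm; the calibration is good to about 2 mm. A picture is of the moment at which its call begins: read the wrist's pose just before it. get_calibration takes no time and is no camera call; for the wrist camera it gives the pose at the moment of the call.
- ctrl.sign_off(): hands the job in; it is judged then, once.
The state is a dict: "clock": time; "joints": joint angles; "qd": joint speeds; "joint_efforts": joint torques, N m; "tcp_pos": TCP position; "tcp_rot": TCP orientation; "ft_force": force on the tool from outside, world axes, zero at the start; "ft_torque": the same for the moment, N m; "opening": finger opening in mm; "grip_force": force on a finger pad.
Only numpy, scipy, OpenCV 4.12 (cv2) and the standard library are available. Lean on these libraries where they do the work, as an engineer would, in place of code of your own. Each camera call takes 0.05 s, during which the arm holds its last target. There are 200 camera calls.

### The job

Get the red-handled date stamp ready for use: lift it by its handle straight up out of its pocket in the grey stamp tray, and set it down gently, upright, in the middle of the dark felt of the open ink pad, squared up with the pad (the stamp's long side along the pad's long side). Leave the blue and the green stamp in their pockets.

Things in the scene. Friction and masses are not known exactly. Their poses are not given: they have to be found in the camera images.
- red_stamp: hand stamp, 65 mm tall, 60 g: black base 22 (own x) x 42 (own y) x 12 mm, round red handle upright in its middle, thickest (24 mm across) about 50 mm above the underside. Origin: centre of the underside, z up. Starts in one of the three 25 x 45 x 12 mm pockets of the fixed grey tray (236 x 80 mm, top 18 mm above the worktop), base flush with the tray's top, only the handle sticking out.
- blue_stamp: stamp of the same size and shape with a blue handle, in another pocket of the tray; stays there. The pockets stand in a row along the stamps' own x, 75 mm from middle to middle. Origin: centre of its underside, z up.
- green_stamp: stamp of the same size and shape with a green handle, in the remaining pocket of the tray; stays there. Origin: centre of its underside, z up.
- ink_pad: open ink pad, fixed: black case 74 (own x) x 112 (own y, its long side) x 13 mm with a flat, dark violet felt 58 x 96 mm in its middle, whose top is 14 mm above the worktop. Its thin steel lid lies folded open flat behind it (own +x, 8 mm high, out to 113 mm from the origin). Origin: centre of the case's underside, z up.

How it is judged (in metres and radians):
On the way:
1. the red stamp is lifted clear of its pocket, upright and held by the fingers (height (world z) of red_stamp above 0.03 m and angle between red_stamp's own z axis and vertical below 0.35 rad and contact force between the fingers and red_stamp above 0.2 N), for 0.1 s.
At the end, for the whole second after the job is handed in: The red stamp stands on the felt, upright within 10 degrees, its middle within 15 mm of the middle of the felt, its long side along the pad's long side within 15 degrees (either way round), released and at rest; the blue and green stamps are where they were, within 10 mm (horizontal distance between red_stamp and ink_pad below 0.015 m and z of red_stamp in the frame of ink_pad between 0.01 and 0.018 m and angle between red_stamp's own z axis and vertical below 0.17 rad and angle between the y axis of red_stamp and the y axis of ink_pad, either way round below 0.26 rad and linear speed of red_stamp below 0.02 m/s and distance of each of blue_stamp, green_stamp from where it was at the start of the episode below 0.01 m); the robot touches nothing.
It fails at once if the red stamp is let go in the air, more than 20 mm above the felt (z of red_stamp in the frame of ink_pad above 0.034 m and contact force between the fingers and red_stamp below 0.02 N).
It fails at once if the blue or the green stamp is lifted or pulled out of its pocket (moved more than 20 mm) (distance of any of blue_stamp, green_stamp from where it was at the start of the episode above 0.02 m).
It also fails if it takes over 38 s, if anything falls off the work surface, if the arm or the gripper's body presses on something with over 40 N, if the wrist force passes 120 N, or if a joint passes its speed limit or range.

## Working session

There is one attempt and no reset: what is moved stays moved. The work goes in short steps, Python scripts to look and compute and a tool call to move; the robot and the scene stay as the last step left them, time stands still between calls to the robot, and variables do not carry over. Pictures are saved under pics/ and viewed, at most 10 in all, crops included, and the job is handed in when it is done.

Besides the shell and the picture viewer there is one more tool, called after ">>>" as name(argument=value, ...) on one line, values as JSON. servo_tool: Moves the arm, as the interface text tells. Its arguments: {"type":"object","properties":{"plan":{"type":"array"},"newtons":{"type":"number"}},"required":["plan"]}

```bash
mkdir -p pics; ls
python3 - <<'E'
from cell import ctrl, eyes
import cv2,numpy as np
s=ctrl.read_state(); print(s['clock'],s['tcp_pos'],np.round(s['tcp_rot'],3),s['opening'])
for n in("scene","wrist"):
    p,d=eyes.grab_frame(n); cv2.imwrite(f"pics/{n}0.png",p); np.save(f"pics/{n}0.npy",d)
    c=eyes.get_calibration(n); np.savez(f"pics/{n}0c.npz",**{k:np.array(c[k]) for k in("mtx","cam_to_world")}); print(n,np.round(c['cam_to_world'],3))
E
```

```text
pics
0.0 [278.2120665  559.26317119 403.7195274 ] [[-0.895  0.446 -0.001]
 [ 0.446  0.895 -0.002]
 [ 0.    -0.002 -1.   ]] 85.54409867246397
scene [[ 8.56000e-01 -4.00000e-01  3.29000e-01  2.72758e+02]
 [-5.18000e-01 -6.69000e-01  5.33000e-01 -3.98165e+02]
 [ 7.00000e-03 -6.27000e-01 -7.79000e-01  6.88337e+02]
 [ 0.00000e+00  0.00000e+00  0.00000e+00  1.00000e+00]]
wrist [[ 4.46000e-01  8.56000e-01  2.62000e-01  2.11428e+02]
 [ 8.95000e-01 -4.25000e-01 -1.33000e-01  5.91154e+02]
 [-2.00000e-03  2.94000e-01 -9.56000e-01  3.72813e+02]
 [ 0.00000e+00  0.00000e+00  0.00000e+00  1.00000e+00]]
```

View pics/scene0.png

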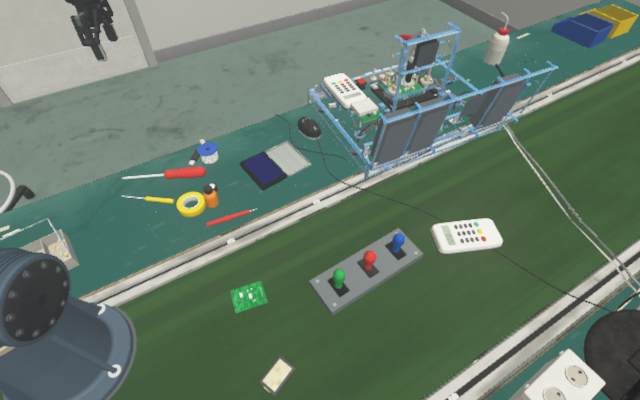

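View pics/wrist0.png

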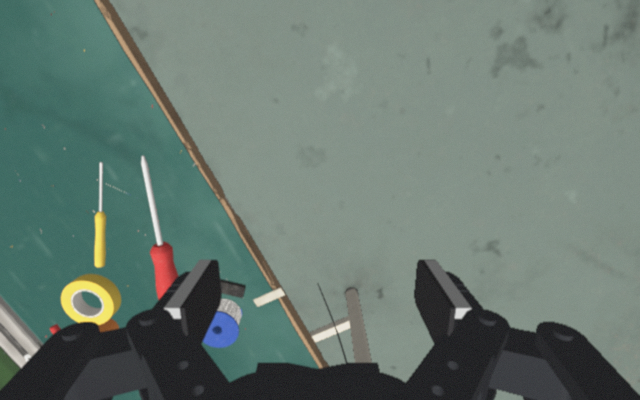

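The scene view shows the tray with green (340,277), red (370,260) and blue (398,242) handles. The pad's felt is at about (264,170) with its lid at (288,158). The wrist camera does not see either yet.

```bash
cat > h.py <<'E'
import cv2,numpy as np
def load(t):
    c=np.load(f"pics/{t}c.npz"); return cv2.imread(f"pics/{t}.png"),np.load(f"pics/{t}.npy"),c['mtx'],c['cam_to_world']
def cloud(d,K,T):
    v,u=np.indices(d.shape); P=np.stack([(u-K[0,2])/K[0,0]*d,(v-K[1,2])/K[1,1]*d,d],-1)
    return P@T[:3,:3].T+T[:3,3]
def grab(t,n):
    from cell import ctrl,eyes
    s=ctrl.read_state(); c=eyes.get_calibration(n); p,d=eyes.grab_frame(n)
    cv2.imwrite(f"pics/{t}.png",p); np.save(f"pics/{t}.npy",d)
    np.savez(f"pics/{t}c.npz",mtx=c['mtx'],cam_to_world=c['cam_to_world'],pos=s['tcp_pos'],rot=s['tcp_rot']); return s
def masks(p):
    h=cv2.cvtColor(p,cv2.COLOR_BGR2HSV); H,S,V=cv2.split(h)
    return dict(red=((H<8)|(H>172))&(S>150)&(V>90),green=(H>50)&(H<80)&(S>130)&(V>80),blue=(H>105)&(H<125)&(S>150)&(V>90),felt=(H>110)&(H<135)&(S>80)&(V<120))
E
python3 - <<'E'
from h import *
p,d,K,T=load('scene0'); W=cloud(d,K,T); M=masks(p)
boxes=dict(red=(355,385,245,275),green=(325,352,262,295),blue=(388,410,228,258),felt=(238,292,148,192))
for k,(a,b,c,e) in boxes.items():
    m=np.zeros(d.shape,bool); m[c:e,a:b]=M[k][c:e,a:b]; m&=d>0
    Q=W[m]; print(k,m.sum(),np.round(np.median(Q,0)),np.round(Q.min(0)),np.round(Q.max(0)))
    if k=='felt':
        m8=m.astype(np.uint8); n,l,st,ce=cv2.connectedComponentsWithStats(m8); i=1+st[1:,4].argmax(); Q=W[l==i]
        r=cv2.minAreaRect(Q[:,:2].astype(np.float32)); print(r, cv2.boxPoints(r).round())
for u,v in((288,158),(300,150),(330,290),(400,262),(318,282),(412,238),(250,250),(200,200),(440,200),(304,220)): print(u,v,W[v,u].round())
E
```

```text
red 138 [ 553. -128.   64.] [ 544. -135.   18.] [ 567. -117.   73.]
green 161 [ 478. -132.   65.] [ 470. -138.   20.] [ 490. -121.   74.]
blue 126 [ 627. -125.   65.] [ 620. -131.   21.] [ 638. -116.   74.]
felt 622 [494. 247.  15.] [462. 199.  12.] [527. 301.  18.]
((494.79052734375, 248.9281768798828), (59.108089447021484, 99.48825073242188), 5.767087459564209) [[460. 295.]
 [470. 196.]
 [529. 202.]
 [519. 301.]]
288 158 [573. 258.   4.]
300 150 [616. 270.   3.]
330 290 [ 462. -129.   19.]
400 262 [ 620. -151.   20.]
318 282 [ 451. -101.   17.]
412 238 [ 690. -110.    4.]
250 250 [368.  48.   1.]
200 200 [322. 224.  19.]
440 200 [824. -57.  -0.]
304 220 [510.  61.  -2.]
```

>>> servo_tool(plan=[[0,[-3,-1.6,0],-3],[0,[-6,-3.3,0],-6],[0,[-9,-4.9,0],-9],[0,[-12,-6.5,0],-12],[0,[-15,-8.2,0],-15],[0,[-18,-9.8,0],-18],[0,[-21,-11.4,0],-21],[0,[-24,-13,0],-24],[0,[-27,-14.7,0],-27],[0,[-30,-16.4,0],-30],[0,[-32,-17.5,0],-32],[0,[-33.2,-18.1,0],-32.3],[0,[-33.2,-18.1,0],-32.3],[0,[-33.2,-18.1,0],-32.3],[0,[-33.2,-18.1,0],-32.3]], newtons=30)

```text
clock: 1.35
tcp_pos: [494.4, 250.1, 404.4]
tcp_rot: [[-0.995, -0.102, -0.001], [-0.102, 0.995, 0.0], [0.001, 0.0, -1.0]]
ft_force: [-0.5, 0.1, -0.1]
opening: 85.0
grip_force: 0.0
```

Run:
```python
from h import *
s=grab('pad1','wrist'); print(s['clock'],s['tcp_pos'].round(1) if hasattr(s['tcp_pos'],'round') else s['tcp_pos'],np.round(s['tcp_rot'],4))
p,d,K,T=load('pad1'); W=cloud(d,K,T); m=(masks(p)['felt']&(d>0)&(abs(W[...,2]-14)<8)).astype(np.uint8)
n,l,st,ce=cv2.connectedComponentsWithStats(m); i=1+st[1:,4].argmax(); Q=W[l==i]; print(st[i],ce[i],np.median(Q,0).round(1))
r=cv2.minAreaRect(Q[:,:2].astype(np.float32)); print(r,cv2.boxPoints(r).round(1))
```

```text
1.35 [494.4 250.1 404.4] [[-9.948e-01 -1.019e-01 -1.300e-03]
 [-1.019e-01  9.948e-01  2.000e-04]
 [ 1.300e-03  3.000e-04 -1.000e+00]]
[271 143  89  54 422] [315.11611374 169.83175355] [494.  245.2  13.2]
((495.48089599609375, 246.17330932617188), (59.51032257080078, 97.09695434570312), 6.450453281402588) [[460.5 291.1]
 [471.4 194.6]
 [530.5 201.3]
 [519.6 297.8]]
```

View pics/pad1.png

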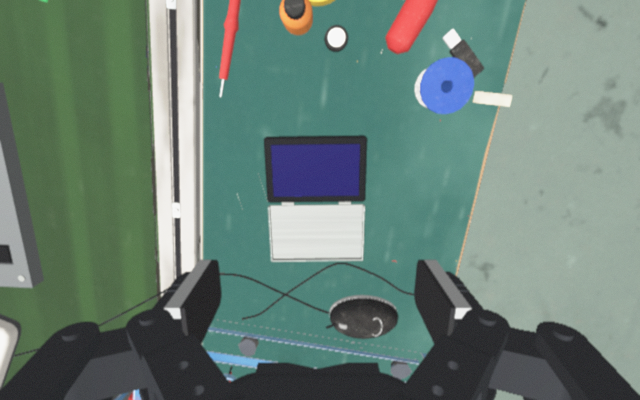

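The felt's centre shows at (316,168) with the lid below it at (317,232), which is the world +x side. That puts the pad at (495.5, 246.2), turned about 6.4°, and the measured size matches 58 x 96.

>>> servo_tool(plan=[[0,[-0.2,-3,0],0],[0,[-0.4,-6,0],0],[0,[-0.6,-9,0],1],[0,[-0.8,-12,0],1],[0,[-1,-15,0],1],[0,[-1.2,-18,1],2],[0,[-1.4,-21,2],2],[0,[-1.6,-24,3],2],[0,[-1.8,-27,4],3],[0,[-2,-30,5],3],[0,[-2.1,-33,7],3],[0,[-2.2,-36,8.5],3],[0,[-2.2,-37.8,10],3],[0,[-2.2,-37.8,10],3],[0,[-2.2,-37.8,10],3],[0,[-2.2,-37.8,10],3]])

```text
clock: 2.73
tcp_pos: [555.3, -122.8, 304.9]
tcp_rot: [[-0.999, -0.051, -0.0], [-0.051, 0.999, 0.001], [0.0, 0.001, -1.0]]
ft_force: [-0.7, 0.3, -0.1]
opening: 85.3
grip_force: 0.0
```

Run:
```python
from h import *
s=grab('tray1','wrist'); print(s['clock'],s['tcp_pos'].round(1),np.round(s['tcp_rot'],4))
p,d,K,T=load('tray1'); W=cloud(d,K,T); M=masks(p)
for k in('red','green','blue'):
    m=(M[k]&(d>0)&(W[...,2]>40)&(W[...,2]<80)).astype(np.uint8)
    n,l,st,ce=cv2.connectedComponentsWithStats(m); i=1+st[1:,4].argmax(); Q=W[l==i]
    g=Q[Q[:,2]>Q[:,2].max()-8]
    # sphere fit on handle's upper part
    A=np.c_[2*Q,np.ones(len(Q))]; x=np.linalg.lstsq(A,(Q**2).sum(1),rcond=None)[0]
    print(k,st[i],ce[i].round(),'top',g.mean(0).round(1),'sph',x[:3].round(1),np.sqrt(x[3]+x[:3]@x[:3]).round(1),Q[:,2].max())
# tray top edges: grey height
m=(abs(W[...,2]-18)<4)&(d>0)&(abs(W[...,0]-550)<200)&(abs(W[...,1]+125)<70)
r=cv2.minAreaRect(W[m][:,:2].astype(np.float32)); print(r)
p,d,K,T=load('scene0'); W=cloud(d,K,T); q=W[(W[...,0]<700)&(W[...,0]>430)&(abs(W[...,1]-246)<120)&(W[...,2]>40)]
print('tall near pad',len(q),q[q[:,0].argsort()][:3].round() if len(q) else '')
```

```text
2.7333 [ 555.3 -122.8  304.9] [[-9.987e-01 -5.080e-02 -5.000e-04]
 [-5.080e-02  9.987e-01  7.000e-04]
 [ 4.000e-04  7.000e-04 -1.000e+00]]
red [297 195  35  37 954] [314. 213.] top [ 555.  -126.1   67.7] sph [ 556.3 -126.3   58.4] 12.1 71.94420181317096
green [ 296   82   37   37 1026] [314. 100.] top [ 481.7 -129.7   68.5] sph [ 481.6 -129.7   60.5] 11.1 71.88417731884059
blue [300 284  29  43 960] [314. 306.] top [ 628.2 -123.    68.4] sph [ 633.2 -122.7   56.2] 14.7 72.0051432931443
((590.4783325195312, -128.90679931640625), (106.2816390991211, 311.2171630859375), 85.9413070678711)
tall near pad 1 [[700. 129.  75.]]
```

View pics/tray1.png

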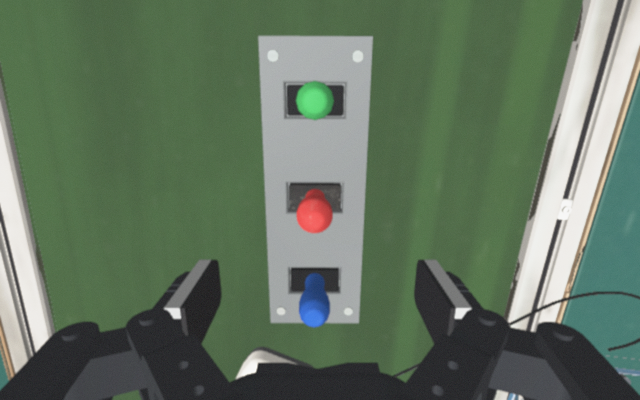

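Looking straight down the tray row, green is at (314,100), red at (314,213) and blue at (314,306), squared with the tool. I'm descending on red with the fingers closing across the row.

>>> servo_tool(plan=[[0,[-0.05,-0.35,1],0],[0,[-0.05,-0.35,3],0],[0,[-0.05,-0.35,5],0],[0,[-0.05,-0.35,7],0],[0,[-0.05,-0.35,8.5],0],[0,[-0.05,-0.35,9.3],0],[0,[-0.05,-0.35,9.6],0],[0,[-0.05,-0.35,9.6],0],[0,[-0.05,-0.35,9.6],0],[255,[-0.05,-0.35,9.6],0],[255,[-0.05,-0.35,9.6],0],[255,[-0.05,-0.35,9.6],0],[255,[-0.05,-0.35,9.6],0],[255,[-0.05,-0.35,9.6],0],[255,[-0.05,-0.35,9.6],0],[255,[-0.05,-0.35,9.6],0],[255,[-0.05,-0.35,9.6],0],[255,[-0.05,-0.35,9.6],0],[255,[-0.05,-0.35,9.6],0],[255,[-0.05,-0.35,9.6],0]], newtons=30)

```text
clock: 4.45
tcp_pos: [556.1, -127.6, 209.0]
tcp_rot: [[-0.999, -0.05, 0.0], [-0.05, 0.999, -0.0], [-0.0, -0.0, -1.0]]
ft_force: [-0.5, 1.5, 5.2]
opening: 22.8
grip_force: 29.5
```

>>> servo_tool(plan=[[255,[0,0,-0.3],0],[255,[0,0,-0.8],0],[255,[0,0,-1.3],0],[255,[0,0,-1.8],0],[255,[0,0,-2.5],0],[255,[0,0,-3.5],0],[255,[0,0,-5],0],[255,[0,0,-6.5],0],[255,[0,0,-8],0],[255,[0,0,-9],0],[255,[0,0,-9],0],[255,[0,0,-9],0],[255,[0,0,-9],0]])

```text
clock: 5.53
tcp_pos: [555.7, -127.6, 298.4]
tcp_rot: [[-0.999, -0.05, -0.001], [-0.05, 0.999, 0.0], [0.001, 0.0, -1.0]]
ft_force: [0.7, 0.1, -0.4]
opening: 23.1
grip_force: 29.4
```

Run:
```python
from h import *
s=grab('lift1','wrist'); print(s['clock'],s['tcp_pos'].round(1),s['opening'],s['grip_force'],s['ft_force'])
grab('side1','side')
a=cv2.imread('pics/lift1.png'); b=cv2.imread('pics/side1.png'); cv2.imwrite('pics/both1.png',cv2.resize(np.vstack([a,b]),(480,600)))
```

```text
5.5333 [ 555.7 -127.6  298.4] 23.057490830151977 29.402529993805082 [ 0.72360651  0.13715434 -0.44339769]
```

View pics/both1.png

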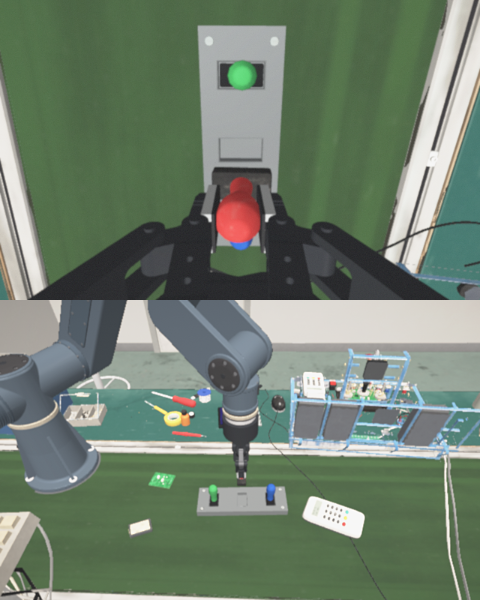

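The wrist view (top half) shows the red stamp held upright and clear, its pocket empty, and green and blue still in place. Next I carry it over the pad.

>>> servo_tool(plan=[[255,[0.2,1,0],0],[255,[0.5,3,0],0],[255,[0.8,6,0],-1],[255,[1.1,9,0],-1],[255,[1.4,12,0],-1],[255,[1.8,15,0],-2],[255,[2.1,18,0],-2],[255,[2.4,21,0],-2],[255,[2.7,24,0],-3],[255,[3,27,0],-3],[255,[3.3,30,0],-3.5],[255,[3.6,33,0.5],-3.5],[255,[3.9,35.5,1.5],-3.5],[255,[4.1,37,2.5],-3.5],[255,[4.15,37.6,3.5],-3.5],[255,[4.15,37.6,4],-3.5],[255,[4.15,37.6,4],-3.5],[255,[4.15,37.6,4],-3.5],[255,[4.15,37.6,4],-3.5]])

```text
clock: 7.22
tcp_pos: [496.5, 244.7, 258.9]
tcp_rot: [[-0.994, -0.109, 0.0], [-0.109, 0.994, -0.0], [-0.0, -0.0, -1.0]]
ft_force: [-0.5, -0.1, 0.1]
opening: 23.0
grip_force: 29.5
```

Run:
```python
from h import *
s=grab('pad2','wrist'); print(s['clock'],s['tcp_pos'].round(1),np.round(s['tcp_rot'],4)[:2,:2],s['opening'])
grab('pad2s','side'); grab('pad2c','scene')
p,d,K,T=load('pad2'); W=cloud(d,K,T); M=masks(p)
m=M['red']&(d>0)&(W[...,2]>60)&(abs(W[...,1]-246)<25)&(abs(W[...,0]-495)<40); Q=W[m]
A=np.c_[2*Q,np.ones(len(Q))]; x=np.linalg.lstsq(A,(Q**2).sum(1),rcond=None)[0]; print('handle',x[:3].round(1),Q.min(0).round(),Q.max(0).round())
h=cv2.cvtColor(p,cv2.COLOR_BGR2HSV)
m=(h[...,2]<70)&(d>0)&(W[...,2]>50)&(W[...,2]<85)&(abs(W[...,1]-246)<30)&(abs(W[...,0]-495)<40); Q=W[m]; print('base',m.sum(),Q.min(0).round(),Q.max(0).round())
r=cv2.minAreaRect(Q[:,:2].astype(np.float32)); print(r)
for a,b in ((0,480),(490,500)): 
    pass
q=Q[Q[:,0].argsort()]; 
A=np.c_[Q[:,:2]-[495,246],np.ones(len(Q))]; print('base top plane',np.linalg.lstsq(A,Q[:,2],rcond=None)[0].round(3))
z=slice(60,360); a=p[100:400,170:470]; b=cv2.imread('pics/pad2s.png'); c=cv2.imread('pics/pad2c.png')
K2=load('pad2s'); 
def pix(t,X):
    _,_,K,T=load(t); X=np.linalg.inv(T)@np.r_[X,1]; u=K@X[:3]; return (u[:2]/u[2]).astype(int)
def crop(t,im):
    u,v=pix(t,[495,246,60]); u=np.clip(u,50,590);v=np.clip(v,50,350); return cv2.resize(im[v-50:v+50,u-50:u+50],(400,400),interpolation=cv2.INTER_CUBIC)
cv2.imwrite('pics/both2.png',np.hstack([crop('pad2s',b),crop('pad2c',c)]))
```

```text
7.2167 [496.5 244.7 258.9] [[-0.9941 -0.1088]
 [-0.1088  0.9941]] 23.020496414613543
handle [503.9 244.   98. ] [484. 231.  70.] [505. 255. 122.]
base 626 [483. 224.  58.] [500. 266.  85.]
((493.27117919921875, 245.30885314941406), (16.132848739624023, 40.84117889404297), 6.6278767585754395)
base top plane [ 0.489  0.092 69.685]
```

View pics/both2.png

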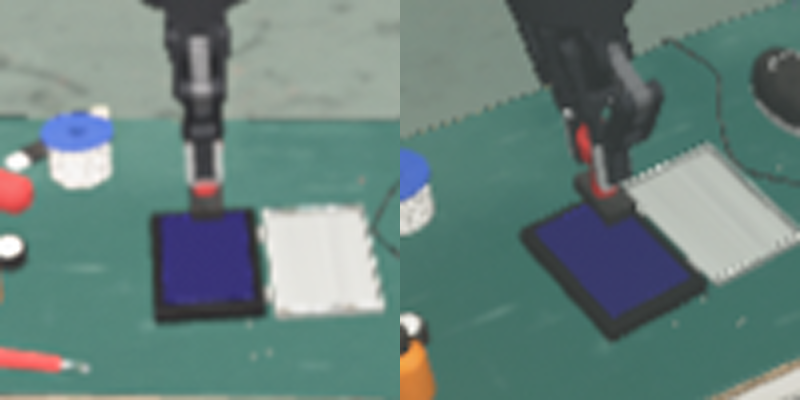

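View pics/pad2.png

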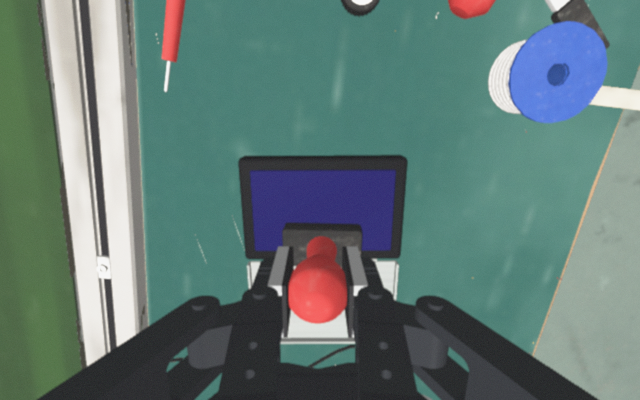

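The stamp hangs upright and square over the felt. In the wrist view the base is at (322,237), and its angle of 6.6° matches the pad's 6.5°. Next I lower it, with a correction of about 1.5 mm.

>>> servo_tool(plan=[[255,[0.1,0.15,0.5],0],[255,[0.1,0.15,1.2],0],[255,[0.1,0.15,2],0],[255,[0.1,0.15,2.8],0],[255,[0.1,0.15,3.4],0],[255,[0.1,0.15,3.7],0],[255,[0.1,0.15,3.9],0],[255,[0.1,0.15,4.0],0],[255,[0.1,0.15,4.05],0],[255,[0.1,0.15,4.1],0],[255,[0.1,0.15,4.1],0],[255,[0.1,0.15,4.1],0]])

```text
clock: 8.37
tcp_pos: [494.9, 247.2, 218.0]
tcp_rot: [[-0.994, -0.11, 0.001], [-0.11, 0.994, 0.0], [-0.001, 0.0, -1.0]]
ft_force: [0.2, -1.2, -0.3]
opening: 22.9
grip_force: 29.5
```

>>> servo_tool(plan=[[255,[0,0,0.05],0],[255,[0,0,0.1],0],[255,[0,0,0.12],0],[255,[0,0,0.12],0],[255,[0,0,0.12],0]])

```text
clock: 8.78
tcp_pos: [495.0, 247.3, 217.0]
tcp_rot: [[-0.994, -0.11, 0.001], [-0.11, 0.994, 0.0], [-0.001, 0.0, -1.0]]
ft_force: [-0.8, 0.9, 4.5]
opening: 22.8
grip_force: 29.7
```

Contact with the felt shows as 4.5 N, so I'm releasing and retreating upward.

>>> servo_tool(plan=[[180,[0,0,0.1],0],[165,[0,0,0.1],0],[150,[0,0,0.1],0],[120,[0,0,0.1],0],[80,[0,0,0.1],0],[40,[0,0,0.1],0],[40,[0,0,0.1],0],[40,[0,0,0.1],0],[40,[0,0,0.1],0],[40,[0,0,-0.5],0],[40,[0,0,-2],0],[40,[0,0,-4],0],[40,[0,0,-6.5],0],[40,[0,0,-9],0],[40,[0,0,-12],0],[40,[0,0,-14],0],[40,[0,0,-15],0],[40,[0,0,-15],0],[40,[0,0,-15],0],[40,[0,0,-15],0]])

```text
clock: 10.45
tcp_pos: [494.2, 247.0, 365.2]
tcp_rot: [[-0.994, -0.11, -0.003], [-0.11, 0.994, -0.001], [0.003, -0.0, -1.0]]
ft_force: [-0.6, -0.5, 1.0]
opening: 72.4
grip_force: 0.0
```

Run:
```python
from h import *
s=grab('fin','wrist'); print(s['clock'],s['tcp_pos'].round(1),s['opening'],s['grip_force'])
p,d,K,T=load('fin'); W=cloud(d,K,T); M=masks(p)
m=M['red']&(d>0)&(W[...,2]>60)&(abs(W[...,1]-246)<30)&(abs(W[...,0]-495)<40); Q=W[m]; print('handle',Q.min(0).round(),Q.max(0).round(),Q[Q[:,2]>Q[:,2].max()-6].mean(0).round(1))
m=(M['felt']&(abs(W[...,2]-14)<8)&(d>0)).astype(np.uint8)
n,l,st,ce=cv2.connectedComponentsWithStats(m); i=1+st[1:,4].argmax(); print('felt',cv2.minAreaRect(W[l==i][:,:2].astype(np.float32)))
```

```text
10.45 [494.2 247.  365.2] 72.37384533240186 0.0
handle [483. 236.  60.] [507. 260.  79.] [494.  248.9  76.3]
felt ((495.3389892578125, 246.14378356933594), (59.523704528808594, 97.21330261230469), 6.460058689117432)
```

View pics/fin.png

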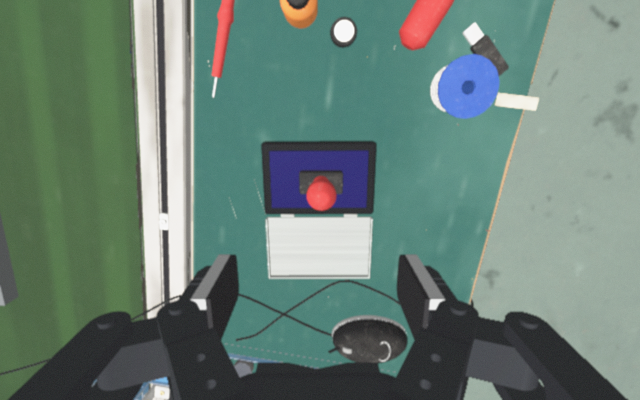

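The stamp stands at (321,185) in the middle of the felt, about 2–3 mm from its centre. It is upright and square, and the gripper is well clear.

```bash
python3 -c "
from cell import ctrl
print(ctrl.sign_off())"
```

```text
the job is handed in; nothing more can be done
None
```

The red stamp stands upright and squared up on the felt, about 3 mm from its centre by the last camera measurement; the gripper is clear, blue and green were still in their pockets after the lift, and the job was handed in at about 10.5 s (no verdict was returned).

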